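# Press an inlay home with a sliding spring press

### The arm

A 6-joint arm with a two-finger parallel gripper is mounted at the origin on the work surface. World frame = base frame: x ahead of the robot, y to its left, z up, the work surface at z = 0. Lengths are in m, angles in rad, forces in N, time in s.
With the tool pointing down it reaches from about 0.35 to 0.775 m from the base axis. Payload 5.5 kg.
Tool frame: the origin (TCP) lies between the finger pads; the fingertips stand 19 mm ahead of it and the grasp point (between the pads) is the TCP; z points along the fingers, x is the direction in which the jaws open and shut, and the axes are right-handed (so a half turn about z gives the same grasp; the last joint's range is limited). The gripper opens to 85 mm and grips with 20 to 120 N. Pads are 22 mm wide; open, the fingers measure 114 mm over their backs; the gripper's body (76 mm by 85 mm) begins 54 mm behind the grasp point. The pads swing forward as they close: fully open they stand 13 mm farther back than shut.
Start: joints at [0.966, 0.313, 0.046, 1.304, 0, 1.431], TCP at [0.258, 0.514, 0.25] pointing down, gripper open.
Joint ranges: [-2.76, 2.76], [-0.86, 1.69], [-1.03, 1.26], [-2.2, 2.34], [-1.47, 1.5], [-3.14, 3.14]. Speed limits (rad/s): [2.57, 2.57, 3.14, 3.14, 3.14, 3.14].

### API

Orientations are given as a unit quaternion [w, x, y, z].
In Python, from workcell import env gives the robot as it stands. The module is installed in compiled form; this text tells all that it offers.
- The arm moves only by the tool carry_out, never from a script. Its argument "steps" is a list of rows, each a list of 7 numbers: the gripper command: -1 is shut, 1 is fully open, values between are in proportion, then the shift along the tool's x, y, z in m, then the turn, a rotation vector about the tool's x, y, z in rad. A call has 1 to 20 rows; each row shifts and turns the commanded pose from where the row before left it, along the tool's axes as they then stand; what a row does not reach is not made up. A row lasts 1/8 s, in which the tool goes at most 62.5 mm and 10.7 degrees, less where a joint would pass 70% of its speed; a pose out of reach is approached as far as the arm can. A call with a gripper value outside its range is refused whole. The fingers move at their own pace and stop on an object; "grip_force" is the grip in N (left out, the last holds). Time passes only in rows, so rows that do not move let the fingers close. It gives the time, the measured TCP pose, the force and the opening at its end, in the units of the state.
- env.get_state(): the state, without advancing time (a new reading comes with each control period).
- env.read_camera(name): name is "scene" or "top" or "wrist"; returns a dict with "color" (420x560x3 uint8, red, green, blue), "K" (3x3 intrinsics, pixels), "R" (3x3) and "t" (3): a world point X has camera coordinates R X + t. Camera axes: x right, y down, z forward; pixel columns grow to the right and rows downward; lengths in m; the calibration is good to about 2 mm. The wrist camera is an equidistant fisheye: a pixel r from the principal point sees the ray r / f radians off the axis. A picture is of the moment at which its call begins. There is no depth.
- env.hand_in(): hands the job in, once; it reports no verdict.
The state is a dict: "clock": time; "joint_pos": joint angles; "qvel": joint speeds; "tau": joint torques, N m; "tcp_pos": TCP position; "orientation": TCP orientation; "wrist_force": force on the tool from outside, world axes, zero at the start; "ft_torque": the same for the moment, N m; "finger_gap": finger opening in m.
Only numpy, scipy, OpenCV 4.12 (cv2) and the standard library are available. Lean on these libraries where they do the work, as an engineer would, in place of code of your own. Each camera call takes 0.05 s, during which the arm holds its last target. There are 200 camera calls.

### The job

The dark walnut inlay has just been glued into its panel: with the press foot up, slide the blue press carriage along its rail until the foot is centred over that inlay (not over the pale one, which has already set). Then push the red knob 20 mm down, so that the top of the carriage is in the middle of the green band on the stem, hold it there for at least 3 seconds, and finish while still holding it down: do not let go. Leave the glue bottle, spreader and brush alone.

Things in the scene. Friction and masses are not known exactly. Their poses are not given: they have to be found in the camera images.
- jig: the press jig, fixed to the table: a brown board 190 x 420 x 18 mm (its top 18 mm above the table) with an aluminium guide rail 370 mm long on two blue end blocks along the side nearer the robot (end blocks and rail stay below 95 mm above the table). Origin on the table, under the line along which the foot travels, half-way along the rail; z up; y along the rail; x across it, away from the rail. The foot, stem and knob always stand at x = 0 of this frame
- carriage (a joint): the blue carriage on the rail, m: 0 at the -y end of the jig, growing along the jig's +y, to 0.26 at the other end (foot at y = value - 0.13 in the jig's frame). It stays where it is left; friction about 3 N. Its arm reaches over the panels; the arm's top is 93 mm above the table
- plunger (a joint): how far the red knob and its steel stem are pushed down, m: 0 up at rest, 0.030 fully down. Springs push it back up as soon as it is let go: about 2 N at first, rising 150 N/m, and, once the foot has met the inlay (at about 0.010), a second spring in the foot adds 2 N and a further 600 N/m: about 13 N in all at 0.020. The stem's green band is 8 mm long: the carriage's top meets the band's lower edge at 0.016, its middle at 0.020, its upper edge at 0.024
- knob: the red round knob on top of the plunger, 34 mm in diameter, 30 mm high, upright. Origin at its centre, 153 mm above the table when up. Below it 45 mm of bare stem, 11 mm thick, to the carriage's top when up. Can be pinched from above, pushed sideways to slide the carriage, and pushed down
- foot: the black round press foot under the carriage arm, 34 mm in diameter. Origin at the centre of its underside, straight below the knob, 43 mm above the table when up (10 mm above the inlay). It goes down with the knob until it meets the inlay, then stays while the knob goes on
- inlay: the dark walnut inlay with a pale wave line, 44 x 44 x 9 mm, loose in a pocket of a light wooden panel (80 x 64 x 12 mm) that is fixed on the jig's board. Origin at the centre of its underside, 24 mm above the table; its top, 33 mm above the table, stands 3 mm out of the panel. Its centre lies under the foot's line of travel within 2 mm
- done_panel: the other panel, fixed on the jig's board, light wood 80 x 64 x 12 mm, with a pale inlay and a blue wave line, its top 33 mm above the table: already set, not to be pressed. Origin at the centre of its underside
- glue: bystander: yellow glue bottle with a red cap, 56 mm in diameter, 150 mm high, standing; origin at the centre of its underside
- spreader: bystander: yellow plastic spreader 90 x 70 x 7 mm, lying flat; origin at the centre of its underside
- brush: bystander: black foam brush with a wooden handle, 185 mm long along its x, 35 mm wide, 18 mm high, lying flat; origin on the table under about its middle
Mind the look-alikes: they are no part of the job. There is more than one size of the inlay; the one meant has the size given above.

How it is judged:
By the outcome, as a careful person would: the job done as asked, in the order asked, and still so for the second after the job is handed in, while the arm keeps its last pose, push and grip.
It also fails if it takes over 48 s, if anything falls off the work surface, if the arm or the gripper's body presses on something with over 40 N, if the wrist force passes 120 N, or if a joint passes its speed limit or range.

## Working session

There is one attempt and no reset: what is moved stays moved. The work goes in short steps, Python scripts to look and compute and a tool call to move; the robot and the scene stay as the last step left them, time stands still between calls to the robot, and variables do not carry over. Pictures are saved under pics/ and viewed, about 8 in all and at most 12, crops included, and the job is handed in when it is done.

Besides the shell and the picture viewer there is one more tool, called after "Request:" in YAML: its name, and indented under it one key for each argument. carry_out: Moves the arm, as the interface text tells. Its arguments: {"type":"object","properties":{"steps":{"type":"array","items":{"type":"array","items":{"type":"number"}}},"grip_force":{"type":"number"}},"required":["steps"]}

```bash
mkdir -p pics
python3 - <<'E'
from workcell import env
import cv2,numpy as np
s=env.get_state();print({k:np.round(v,4).tolist() for k,v in s.items()})
for n in("scene","top"):
    c=env.read_camera(n);cv2.imwrite(f"pics/{n}0.png",c["color"][...,::-1]);print(n,c["K"].round(1).tolist(),c["R"].round(4).tolist(),c["t"].round(4).tolist())
E
```

```text
{'clock': 0.0, 'joint_pos': [0.9664, 0.314, 0.045, 1.3036, -0.0, 1.4312], 'qvel': [0.0012, -0.0007, 0.001, 0.0026, 0.0001, 0.0007], 'tau': [0.0001, -48.063, 29.8532, 0.0193, 0.0, 0.0], 'tcp_pos': [0.2575, 0.5136, 0.2494], 'orientation': [0.0004, 0.851, 0.5252, -0.0008], 'wrist_force': [-0.313, -0.3259, -0.777], 'ft_torque': [-0.0302, 0.0464, 0.0366], 'finger_gap': 0.0856}
scene [[414.5, 0.0, 276.5], [0.0, 414.5, 211.8], [0.0, 0.0, 1.0]] [[-0.8608, 0.509, 0.0012], [0.2892, 0.4909, -0.8218], [-0.4189, -0.707, -0.5698]] [0.5126, -0.0588, 1.2919]
top [[436.7, 0.0, 278.7], [0.0, 436.7, 205.6], [0.0, 0.0, 1.0]] [[0.026, -0.9997, -0.0034], [-0.9917, -0.0254, -0.1264], [0.1263, 0.0066, -0.992]] [-0.0116, 0.5793, 1.2221]
```

View pics/scene0.png

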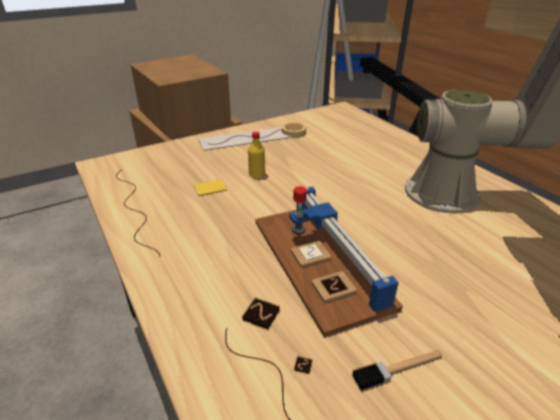

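View pics/top0.png

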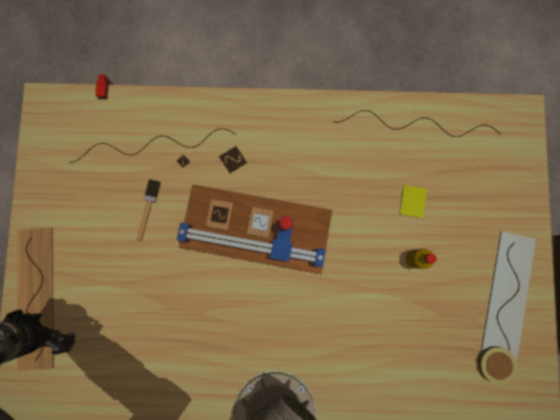

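The scene shows the jig with the dark inlay panel at top-image (220,214), the pale one at (261,221), and the knob at (286,223). The loose dark pieces on the table at (233,159) and (183,161) are decoys: they are neither in a panel nor under the foot's line. I'll measure and enlarge.

```bash
cat > h.py <<'E'
from workcell import env
import cv2,numpy as np
def ray(c,px,z):
    "pixel -> world point on plane z (pinhole or fisheye if c['fish'])"
    K,R,t=c["K"],c["R"],c["t"]
    p=np.array([(px[0]-K[0,2])/K[0,0],(px[1]-K[1,2])/K[1,1]])
    if c.get("fish"):
        th=np.linalg.norm(p);d=np.r_[p/th*np.sin(th),np.cos(th)]
    else: d=np.r_[p,1]
    o=-R.T@t;d=R.T@d
    return o+d*(z-o[2])/d[2]
def blobs(m,amin=20):
    n,l,s,c=cv2.connectedComponentsWithStats(m.astype(np.uint8))
    return [(c[i].round(1).tolist(),int(s[i,4]),s[i,:4].tolist()) for i in range(1,n) if s[i,4]>=amin]
E
python3 - <<'E'
from h import *
c=env.read_camera("top");im=c["color"];h=cv2.cvtColor(im,cv2.COLOR_RGB2HSV);H,S,V=[h[...,i].astype(int) for i in range(3)]
win=np.zeros(H.shape,bool);win[180:280,170:340]=1
for nm,m,z in(("red",((H<6)|(H>174))&(S>170)&(V>110)&win,.16),("dark",(V<60)&win,.033),("pale",(S<60)&(V>140)&win,.033),("blue",(H>105)&(H<125)&(S>150)&win,.08)):
    for b in blobs(m,15): print(nm,b,ray(c,b[0],z).round(4))
# board outline: brown
m=((H<14)&(S>90)&(V<150)&win).astype(np.uint8)
m=cv2.morphologyEx(m,cv2.MORPH_CLOSE,np.ones((25,25)))
cn=max(cv2.findContours(m,0,2)[0],key=cv2.contourArea);r=cv2.boxPoints(cv2.minAreaRect(cn))
print([ray(c,p,.018).round(4).tolist() for p in r],r.round(1).tolist())
cv2.imwrite("pics/crop.png",cv2.resize(im[140:280,170:340,::-1],None,fx=4,fy=4,interpolation=cv2.INTER_CUBIC))
E
```

```text
red ([285.7, 222.4], 118, [280, 217, 13, 12]) [ 0.5203 -0.0167  0.16  ]
dark ([221.8, 210.6], 48, [214, 207, 13, 9]) [0.561  0.1673 0.033 ]
dark ([216.9, 217.8], 50, [212, 213, 13, 9]) [0.5398 0.1805 0.033 ]
dark ([276.6, 229.0], 68, [272, 222, 12, 17]) [0.5119 0.0077 0.033 ]
pale ([259.9, 221.5], 212, [252, 214, 17, 16]) [0.5323 0.0563 0.033 ]
pale ([230.2, 237.7], 174, [189, 230, 82, 17]) [0.4835 0.1399 0.033 ]
pale ([229.7, 243.1], 162, [188, 235, 82, 17]) [0.4681 0.1407 0.033 ]
pale ([303.1, 251.3], 58, [292, 249, 23, 6]) [ 0.4502 -0.0696  0.033 ]
pale ([302.8, 256.8], 52, [291, 254, 24, 6]) [ 0.4346 -0.0691  0.033 ]
blue ([281.4, 246.1], 353, [272, 231, 18, 28]) [ 0.4617 -0.0073  0.08  ]
blue ([318.5, 262.9], 15, [316, 261, 6, 4]) [ 0.4186 -0.1099  0.08  ]
[[0.4539, 0.2876, 0.018], [0.6383, 0.2636, 0.018], [0.5718, -0.1515, 0.018], [0.3902, -0.1203, 0.018]] [[179.39999389648438, 246.89999389648438], [191.0, 184.3000030517578], [331.70001220703125, 210.3000030517578], [320.1000061035156, 272.8999938964844]]
```

View pics/crop.png

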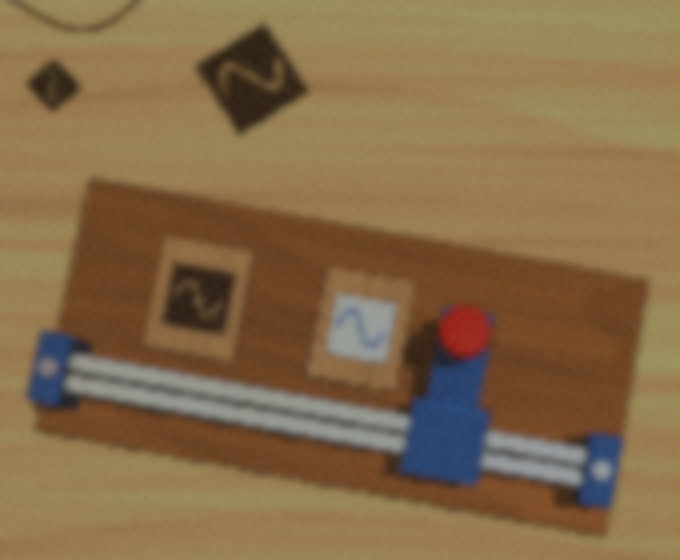

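The crop confirms it: the dark inlay sits in its panel at crop (199,299), under the foot's line. The pale one is next to the carriage and the carriage is at the −y side. I'm setting out to a point above the knob, with the jaws along the rail.

Request:
carry_out:
  steps:
    - [1,0,0,0,0,0,-0.1535]
    - [1,0,0,0,0,0,-0.1535]
    - [1,-0.0345,0.0245,0,0,0,0]
    - [1,-0.0345,0.0245,0,0,0,0]
    - [1,-0.0345,0.0245,0,0,0,0]
    - [1,-0.0345,0.0245,0,0,0,0]
    - [1,-0.0345,0.0245,0,0,0,0]
    - [1,-0.0345,0.0245,0,0,0,0]
    - [1,-0.0345,0.0245,0,0,0,0]
    - [1,-0.0345,0.0245,0,0,0,0]
    - [1,-0.0345,0.0245,0,0,0,0]
    - [1,-0.0345,0.0245,0,0,0,0]
    - [1,-0.0345,0.0245,0,0,0,0]
    - [1,-0.0345,0.0245,0,0,0,0]
    - [1,-0.0345,0.0245,0,0,0,0]
    - [1,-0.0345,0.0245,0,0,0,0]
    - [1,0,0,0,0,0,0]
    - [1,0,0,0,0,0,0]
  grip_force: 40

```text
clock: 2.4
tcp_pos: [0.5201, -0.0167, 0.2499]
orientation: [-0.001, 0.761, 0.649, -0.0]
wrist_force: [-0.4, 0.3, 1.0]
finger_gap: 0.0853
```

Run:
```python
from h import *
c=env.read_camera("wrist");c["fish"]=1;im=c["color"];cv2.imwrite("pics/w1.png",im[...,::-1])
s=env.get_state();print(s["clock"],s["tcp_pos"].round(4),s["orientation"].round(4),s["wrist_force"].round(2))
print(c["K"].round(1).tolist(),(-c["R"].T@c["t"]).round(4),c["R"].round(3).tolist())
h=cv2.cvtColor(im,cv2.COLOR_RGB2HSV);H,S,V=[h[...,i].astype(int) for i in range(3)]
for b in blobs(((H<6)|(H>174))&(S>170)&(V>80),60): print("red",b,ray(c,b[0],.168).round(4))
for b in blobs((V<60),300): print("dark",b,ray(c,b[0],.033).round(4))
for b in blobs((S<50)&(V>140),300): print("pale",b,ray(c,b[0],.033).round(4))
```

```text
2.45 [ 0.52   -0.0162  0.2501] [-5.000e-04  7.605e-01  6.494e-01 -2.000e-04] [-0.1  -0.09  0.15]
[[325.2, 0.0, 280.2], [0.0, 325.2, 208.5], [0.0, 0.0, 1.0]] [ 0.4536 -0.0065  0.3741] [[0.157, 0.988, 0.0], [0.952, -0.152, 0.267], [0.263, -0.042, -0.964]]
red ([279.0, 220.8], 1951, [256, 194, 47, 53]) [ 0.5182 -0.0176  0.168 ]
dark ([442.7, 184.8], 663, [428, 169, 33, 35]) [0.5483 0.1703 0.033 ]
dark ([546.0, 214.7], 488, [536, 199, 22, 31]) [0.6158 0.3526 0.033 ]
dark ([280.5, 367.7], 46577, [0, 272, 560, 148]) [ 0.7735 -0.057   0.033 ]
pale ([211.2, 113.0], 958, [174, 105, 75, 17]) [ 0.4327 -0.0764  0.033 ]
pale ([329.9, 111.9], 482, [310, 106, 48, 13]) [0.4519 0.0463 0.033 ]
pale ([484.4, 124.3], 851, [445, 115, 78, 20]) [0.4823 0.2355 0.033 ]
pale ([211.4, 128.2], 949, [175, 121, 74, 16]) [ 0.4487 -0.0791  0.033 ]
pale ([484.2, 137.8], 820, [447, 129, 75, 19]) [0.4985 0.2338 0.033 ]
pale ([552.6, 363.8], 374, [540, 349, 20, 36]) [0.9566 0.4728 0.033 ]
pale ([454.8, 402.7], 730, [429, 387, 44, 33]) [0.951  0.2298 0.033 ]
```

View pics/w1.png

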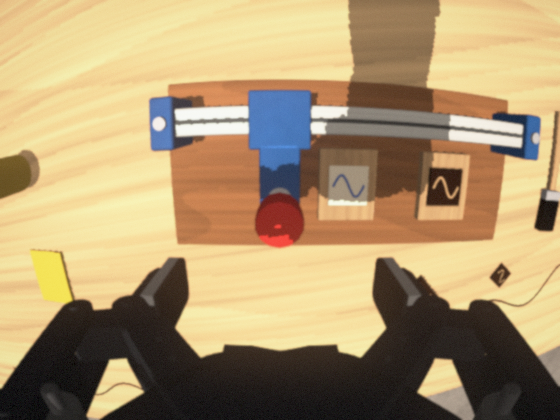

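The knob is red at (279,221), within 2 mm of the TCP axis. The dark panel inlay is at (443,185). Descending and pinching.

Request:
carry_out:
  steps:
    - [1,0,0,0.024,0,0,0]
    - [1,0,0,0.024,0,0,0]
    - [1,0,0,0.024,0,0,0]
    - [1,0,0,0.015,0,0,0]
    - [1,0,0,0.01,0,0,0]
    - [1,0,0,0,0,0,0]
    - [0,0,0,0,0,0,0]
    - [-0.1,0,0,0,0,0,0]
    - [-0.2,0,0,0,0,0,0]
    - [-0.4,0,0,0,0,0,0]
    - [-0.6,0,0,0,0,0,0]
    - [-1,0,0,0,0,0,0]
    - [-1,0,0,0,0,0,0]
    - [-1,0,0,0,0,0,0]
  grip_force: 40

```text
clock: 4.2
tcp_pos: [0.5209, -0.0172, 0.1534]
orientation: [0.0, 0.761, 0.649, 0.0]
wrist_force: [0.1, -2.4, 3.0]
finger_gap: 0.0328
```

Run:
```python
from h import *
c=env.read_camera("top");cw=env.read_camera("wrist");cv2.imwrite("pics/w2.png",cw["color"][...,::-1])
s=env.get_state();print(s["clock"],s["tcp_pos"].round(4),s["wrist_force"].round(2),s["finger_gap"])
# dark inlay centre, two views
im=c["color"];V=im.max(2)
def cen(im,box):
    x0,y0,x1,y1=box;g=(im.max(2)<85).astype(np.uint8)[y0:y1,x0:x1]
    g=cv2.morphologyEx(g,cv2.MORPH_CLOSE,np.ones((7,7)));n,l,st,ce=cv2.connectedComponentsWithStats(g)
    i=1+np.argmax(st[1:,4]);return ce[i]+[x0,y0],st[i].tolist()
p,st=cen(im,(200,195,240,230));print(p,st,ray(c,p,.033).round(4))
w=cv2.imread("pics/w1.png")
cw2=dict(K=cw["K"],R=np.array([[.157,.988,0],[.952,-.152,.267],[.263,-.042,-.964]]),fish=1);cw2["t"]=-cw2["R"]@np.array([.4536,-.0065,.3741])
p,st=cen(w,(420,160,470,215));print(p,st,ray(cw2,p,.033).round(4))
```

```text
4.3 [ 0.5209 -0.0172  0.1534] [ 0.27 -2.53  2.61] 0.03281528151198293
[225.70332481 217.78772379] [11, 12, 29, 23, 391] [0.5405 0.1552 0.033 ]
[443.38933333 186.36711111] [7, 8, 35, 37, 1125] [0.5506 0.171  0.033 ]
```

View pics/w2.png

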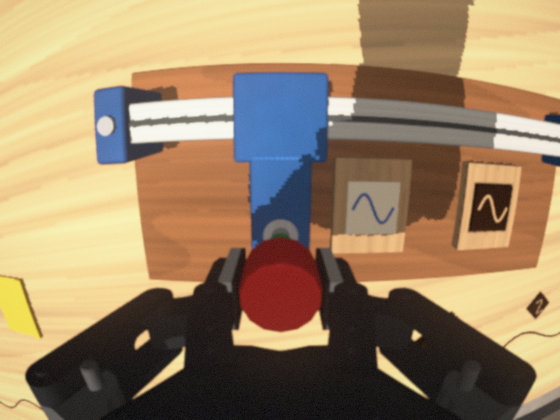

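Pinched firmly: the knob is centred between the pads at (281,285) and the gap is 33 mm. Sliding most of the way along the rail.

Request:
carry_out:
  steps:
    - [-1,0.008,0,0,0,0,0]
    - [-1,0.015,0,0,0,0,0]
    - [-1,0.015,0,0,0,0,0]
    - [-1,0.015,0,0,0,0,0]
    - [-1,0.015,0,0,0,0,0]
    - [-1,0.015,0,0,0,0,0]
    - [-1,0.015,0,0,0,0,0]
    - [-1,0.015,0,0,0,0,0]
    - [-1,0.015,0,0,0,0,0]
    - [-1,0.015,0,0,0,0,0]
    - [-1,0.015,0,0,0,0,0]
    - [-1,0.012,0,0,0,0,0]
    - [-1,0.008,0,0,0,0,0]
    - [-1,0,0,0,0,0,0]
    - [-1,0,0,0,0,0,0]

```text
clock: 6.18
tcp_pos: [0.549, 0.1601, 0.1535]
orientation: [-0.001, 0.76, 0.649, 0.001]
wrist_force: [4.6, 2.2, 2.8]
finger_gap: 0.0329
```

Run:
```python
from h import *
s=env.get_state();print(s["clock"],s["tcp_pos"].round(4),s["wrist_force"].round(2),s["finger_gap"])
a=env.read_camera("scene");w=env.read_camera("wrist")
A=cv2.resize(a["color"][170:310,250:410],None,fx=3.5,fy=3.5,interpolation=cv2.INTER_CUBIC)
W=cv2.resize(w["color"][60:340,180:480],None,fx=1.5,fy=1.5)[:490//1]
hh=min(A.shape[0],W.shape[0]);P=np.hstack([A[:hh],W[:hh]]);k=800/P.shape[1];P=cv2.resize(P,None,fx=k,fy=k)
cv2.imwrite("pics/s3.png",P[...,::-1])
np.savez("s3.npz",**{f"{n}_{k}":v for n,c in(("a",a),("w",w)) for k,v in c.items() if k in("color","K","R","t")})
```

```text
6.175 [0.549  0.1601 0.1535] [4.59 2.19 2.85] 0.032937436936767345
```

View pics/s3.png

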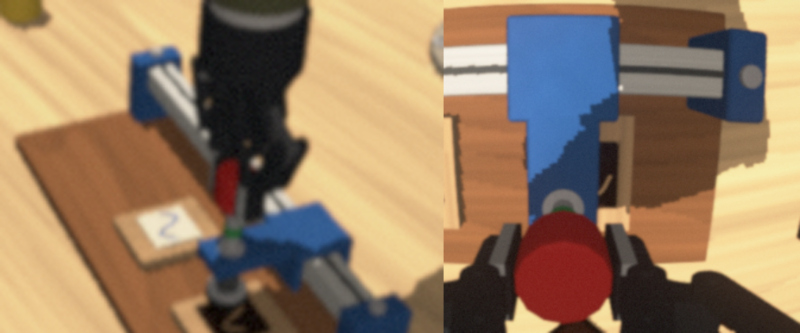

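The scene view shows the foot at (228,285), near the dark inlay and up. The wrist view shows the inlay still sticking out to the right of the arm (edge at about (617,170)). Refining the remaining distance from several views.

Run:
```python
from h import *
d=np.load("s3.npz");w={k[2:]:d[k] for k in d if k[0]=="w"};w["fish"]=1;a={k[2:]:d[k] for k in d if k[0]=="a"}
T=np.array([.549,.1601]);u=np.array([.1564,.9877]);n=np.array([.9877,-.1564])
J=lambda p:((np.array([(p[:2]-T)@u,(p[:2]-T)@n]))*1000).round(1)
for y in (195,200,205,210,215,220):
    r=w["color"][y].astype(int);print(y,[(x,r[x].tolist()[0]) for x in range(310,352,2)])
for px,z in (((326,203),.033),((339.5,203),.030)): print(px,J(ray(w,px,z)))
# full views, before the slide: min-area-rect of dark square
for f,c,box in(("scene0",a,(318,272,352,302)),("top0",env.read_camera("top"),(207,203,234,226))):
    x0,y0,x1,y1=box;im=cv2.imread(f"pics/{f}.png")[y0:y1,x0:x1]
    g=(im.max(2)<95).astype(np.uint8);g=cv2.morphologyEx(g,cv2.MORPH_CLOSE,np.ones((7,7)))
    _,l,st,ce=cv2.connectedComponentsWithStats(g);i=1+np.argmax(st[1:,4]);p=ce[i]+[x0,y0]
    print(f,p,st[i],J(ray(c,p,.033)))
```

```text
195 [(310, 32), (312, 38), (314, 34), (316, 32), (318, 32), (320, 32), (322, 28), (324, 30), (326, 61), (328, 108), (330, 120), (332, 124), (334, 133), (336, 134), (338, 120), (340, 94), (342, 90), (344, 87), (346, 88), (348, 91), (350, 92)]
200 [(310, 32), (312, 33), (314, 36), (316, 34), (318, 31), (320, 32), (322, 36), (324, 35), (326, 66), (328, 110), (330, 122), (332, 129), (334, 131), (336, 130), (338, 118), (340, 97), (342, 93), (344, 99), (346, 98), (348, 94), (350, 96)]
205 [(310, 37), (312, 26), (314, 32), (316, 35), (318, 28), (320, 31), (322, 37), (324, 32), (326, 69), (328, 110), (330, 122), (332, 131), (334, 133), (336, 128), (338, 119), (340, 97), (342, 91), (344, 96), (346, 96), (348, 97), (350, 95)]
210 [(310, 36), (312, 33), (314, 32), (316, 61), (318, 116), (320, 105), (322, 49), (324, 36), (326, 77), (328, 116), (330, 124), (332, 133), (334, 132), (336, 129), (338, 113), (340, 97), (342, 100), (344, 96), (346, 96), (348, 96), (350, 97)]
215 [(310, 32), (312, 36), (314, 84), (316, 123), (318, 89), (320, 33), (322, 35), (324, 40), (326, 81), (328, 114), (330, 125), (332, 131), (334, 132), (336, 135), (338, 113), (340, 101), (342, 98), (344, 99), (346, 99), (348, 99), (350, 101)]
220 [(310, 73), (312, 122), (314, 116), (316, 58), (318, 35), (320, 35), (322, 36), (324, 38), (326, 93), (328, 119), (330, 126), (332, 129), (334, 133), (336, 132), (338, 107), (340, 98), (342, 98), (344, 97), (346, 98), (348, 93), (350, 97)]
(326, 203) [35.7 -3.7]
(339.5, 203) [47. -3.]
scene0 [335.52513966 286.98882682] [  4   4  30  26 358] [25.2  1.4]
top0 [219.34065934 214.47619048] [  4   0  18  23 273] [13.7 -1.6]
```

Top and wrist agree on 13.7 mm remaining (the panel edge gives 15; the scene mask caught the board, so I'm ignoring it). Moving 14 mm and checking.

Request:
carry_out:
  steps:
    - [-1,0.006,0,0,0,0,0]
    - [-1,0.005,0,0,0,0,0]
    - [-1,0.003,0,0,0,0,0]
    - [-1,0,0,0,0,0,0]
    - [-1,0,0,0,0,0,0]

```text
clock: 6.95
tcp_pos: [0.551, 0.1726, 0.1534]
orientation: [0.0, 0.761, 0.649, 0.0]
wrist_force: [5.1, -1.7, 2.6]
finger_gap: 0.0327
```

Run:
```python
from h import *
s=env.get_state();T=s["tcp_pos"];print(s["clock"],T.round(4),s["wrist_force"].round(2),s["finger_gap"])
a=env.read_camera("scene");w=env.read_camera("wrist");w["fish"]=1
A=cv2.resize(a["color"][220:310,290:370],None,fx=6,fy=6,interpolation=cv2.INTER_CUBIC)
u=np.array([.1564,.9877])
pj=lambda c,X:(lambda q:(q[:2]/q[2]))(c["K"]@(c["R"]@X+c["t"]))
for nm,z in(("foot",.043),("cartop",.093),("inlaytop",.033)):
    print(nm,pj(a,np.r_[T[:2],z]).round(1))
for y in (195,205):
    r=w["color"][y].astype(int)[:,0];print(y,r[300:345].tolist())
    for x in(310,320,330): print(x,((ray(w,(x,y),.033)[:2]-T[:2])@u*1000).round(1))
W=cv2.resize(w["color"][130:290,200:360],None,fx=3,fy=3,interpolation=cv2.INTER_CUBIC)
P=np.hstack([A[:480],W[:480,:]]);P=cv2.resize(P,None,fx=800/P.shape[1],fy=800/P.shape[1]);cv2.imwrite("pics/s4.png",P[...,::-1])
```

```text
6.95 [0.551  0.1726 0.1534] [ 5.08 -1.69  2.56] 0.03274323479248001
foot [333.8 279.8]
cartop [335.6 262.8]
inlaytop [333.4 283.1]
195 [37, 33, 38, 40, 42, 46, 36, 42, 40, 41, 57, 78, 100, 114, 119, 123, 127, 129, 134, 132, 131, 130, 125, 115, 98, 92, 86, 89, 93, 86, 90, 91, 89, 89, 92, 85, 86, 87, 89, 88, 90, 87, 90, 86, 92]
310 22.7
320 30.5
330 38.3
205 [39, 40, 36, 40, 40, 40, 41, 41, 43, 43, 66, 87, 107, 116, 123, 126, 128, 130, 132, 130, 133, 130, 122, 113, 97, 95, 93, 94, 96, 95, 94, 94, 95, 98, 95, 94, 97, 98, 94, 96, 95, 95, 94, 95, 95]
310 22.8
320 30.7
330 38.6
```

View pics/s4.png

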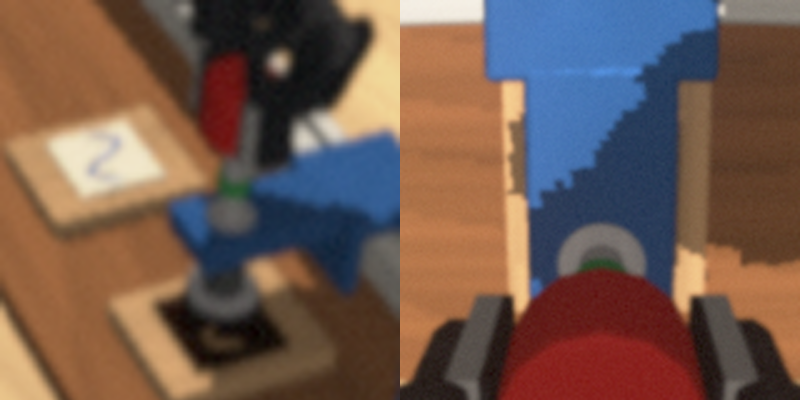

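The foot stands over the inlay but is still about 1.5–2 mm short along +y: the panel edges in the wrist view, at composite x 502 and 711, centre to the right of the stem. Nudging 2 mm, then measuring the band height to get the plunger's present depth.

Request:
carry_out:
  steps:
    - [-1,0.002,0,0,0,0,0]
    - [-1,0,0,0,0,0,0]
    - [-1,0,0,0,0,0,0]

```text
clock: 7.42
tcp_pos: [0.5513, 0.1744, 0.1534]
orientation: [0.0, 0.761, 0.649, 0.0]
wrist_force: [4.3, -3.0, 3.2]
finger_gap: 0.0331
```

```bash
cat > m.py <<'E'
from h import *
s=env.get_state();T=s["tcp_pos"];print(s["clock"],T.round(4),s["wrist_force"].round(2),s["finger_gap"])
a=env.read_camera("scene");w=env.read_camera("wrist");w["fish"]=1
pj=lambda X:(lambda q:(q[:2]/q[2]))(a["K"]@(a["R"]@X+a["t"]))
im=a["color"].astype(int);G=im[...,1]-(im[...,0]+im[...,2])/2
G[:,:310]=0;G[:,360:]=0;G[:235]=0;G[285:]=0;G=np.clip(G-8,0,None)
ys,xs=np.nonzero(G);print("green sum",G.sum().round(),"cen",np.average(xs,weights=G[ys,xs]).round(2),np.average(ys,weights=G[ys,xs]).round(2),"rows",G.sum(1)[238:275].round().astype(int).tolist())
# near-camera surface of the stem
d=(-a["R"].T@a["t"])[:2]-T[:2];d/=np.linalg.norm(d)
for z in np.arange(.089,.125,.004): print(round(z,3),pj(np.r_[T[:2]+d*.0055,z]).round(2),end=" ")
u=np.array([.1564,.9877])
for y in(195,205):
    r=w["color"][y].astype(int)[:,0];print("\n",y,r[232:262].tolist(),r[300:330].tolist())
print([(x,((ray(w,(x,200),.030)[:2]-T[:2])@u*1000).round(1)) for x in(240,300,310,320)])
E
python3 m.py
```

```text
7.425 [0.5513 0.1744 0.1534] [ 4.29 -3.    3.17] 0.03312698698323781
green sum 476.0 cen 334.63 257.2 rows [0, 0, 0, 0, 0, 1, 0, 2, 1, 2, 1, 3, 2, 4, 7, 12, 9, 10, 34, 110, 157, 100, 20, 0, 0, 0, 0, 0, 0, 0, 0, 0, 0, 0, 0, 0, 0]
0.089 [335.69 266.39] 0.093 [335.84 264.99] 0.097 [336.   263.57] 0.101 [336.15 262.15] 0.105 [336.31 260.72] 0.109 [336.47 259.29] 0.113 [336.63 257.84] 0.117 [336.79 256.39] 0.121 [336.95 254.93] 
 195 [160, 163, 164, 163, 162, 164, 177, 207, 233, 240, 238, 222, 172, 135, 127, 123, 124, 114, 90, 72, 74, 76, 71, 75, 75, 74, 76, 77, 74, 71] [44, 39, 41, 37, 40, 37, 41, 39, 39, 48, 67, 95, 117, 121, 125, 127, 131, 132, 133, 130, 123, 107, 94, 91, 89, 88, 87, 91, 88, 92]

 205 [172, 174, 172, 172, 171, 173, 176, 205, 230, 235, 223, 177, 138, 132, 133, 133, 133, 118, 95, 76, 71, 74, 75, 72, 72, 69, 66, 64, 57, 54] [43, 42, 38, 39, 40, 42, 39, 43, 45, 55, 76, 104, 115, 124, 126, 131, 132, 130, 136, 129, 120, 107, 96, 99, 97, 95, 96, 93, 96, 97]
[(240, np.float64(-32.1)), (300, np.float64(15.1)), (310, np.float64(23.0)), (320, np.float64(30.9))]
```

The band's centre is at z≈113 mm, so the plunger is up at 0. The panel edges are at −33/+31.7 mm and the inlay edge at +22.5 mm, so the foot is centred within 1 mm. Pushing down.

Request:
carry_out:
  steps:
    - [-1,0,0,0,0,0,0]
    - [-1,0,0,0,0,0,0]
    - [-1,0,0,0.003,0,0,0]
    - [-1,0,0,0.003,0,0,0]
    - [-1,0,0,0.003,0,0,0]
    - [-1,0,0,0.003,0,0,0]
    - [-1,0,0,0.003,0,0,0]
    - [-1,0,0,0.003,0,0,0]
    - [-1,0,0,0.002,0,0,0]
    - [-1,0,0,0,0,0,0]
    - [-1,0,0,0,0,0,0]
    - [-1,0,0,0,0,0,0]
  grip_force: 70

```text
clock: 9.02
tcp_pos: [0.5513, 0.1744, 0.1352]
orientation: [0.001, 0.761, 0.649, 0.001]
wrist_force: [-0.2, -4.5, 13.3]
finger_gap: 0.0322
```

```bash
python3 m.py
python3 - <<'E'
from h import *
a=env.read_camera("scene");w=env.read_camera("wrist")
A=cv2.resize(a["color"][220:310,290:370],None,fx=6,fy=6,interpolation=cv2.INTER_CUBIC)
W=cv2.resize(w["color"][130:290,200:360],None,fx=3,fy=3,interpolation=cv2.INTER_CUBIC)
P=cv2.resize(np.hstack([A[:480],W]),(800,400));cv2.imwrite("pics/s5.png",P[...,::-1])
E
```

```text
9.025 [0.5513 0.1744 0.1352] [-0.23 -4.48 13.34] 0.03220644349506175
green sum 224.0 cen 331.53 261.04 rows [0, 0, 0, 0, 0, 0, 0, 3, 2, 1, 2, 2, 2, 4, 10, 6, 10, 10, 0, 1, 0, 0, 0, 2, 9, 56, 79, 27, 0, 0, 0, 0, 0, 0, 0, 0, 0]
0.089 [335.66 266.41] 0.093 [335.81 265.  ] 0.097 [335.97 263.59] 0.101 [336.12 262.17] 0.105 [336.28 260.74] 0.109 [336.44 259.3 ] 0.113 [336.6  257.86] 0.117 [336.76 256.41] 0.121 [336.92 254.95] 
 195 [169, 166, 169, 186, 196, 167, 141, 135, 134, 129, 127, 125, 121, 114, 99, 75, 68, 72, 72, 74, 75, 71, 70, 72, 73, 72, 70, 73, 76, 71] [33, 38, 34, 38, 38, 38, 40, 37, 37, 37, 36, 37, 42, 62, 92, 114, 120, 128, 131, 131, 131, 133, 131, 127, 117, 98, 97, 96, 91, 96]

 205 [172, 174, 171, 174, 164, 144, 130, 131, 131, 129, 127, 125, 123, 121, 110, 82, 66, 69, 75, 72, 68, 71, 76, 68, 74, 74, 75, 72, 72, 72] [36, 42, 39, 34, 40, 38, 36, 36, 43, 39, 44, 37, 42, 68, 98, 114, 123, 131, 131, 133, 133, 134, 132, 124, 110, 97, 93, 92, 96, 95]
[(240, np.float64(-29.8)), (300, np.float64(14.0)), (310, np.float64(21.3)), (320, np.float64(28.6))]
```

View pics/s5.png

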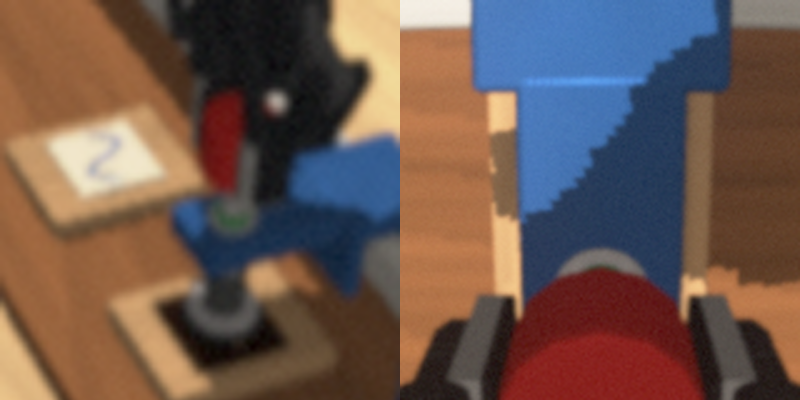

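The foot is now on the inlay with the band mostly inside the carriage's ring (233,215). The TCP has gone down 18.2 mm, with sag under load. Adding 2 mm and holding.

Request:
carry_out:
  steps:
    - [-1,0,0,0.001,0,0,0]
    - [-1,0,0,0.001,0,0,0]
    - [-1,0,0,0,0,0,0]
    - [-1,0,0,0,0,0,0]
    - [-1,0,0,0,0,0,0]
    - [-1,0,0,0,0,0,0]

```text
clock: 9.98
tcp_pos: [0.5513, 0.1745, 0.1334]
orientation: [0.001, 0.761, 0.649, 0.001]
wrist_force: [-0.3, -4.0, 14.5]
finger_gap: 0.0324
```

```bash
python3 m.py | head -3
```

```text
9.975 [0.5513 0.1745 0.1334] [-0.31 -3.99 14.47] 0.03238108176374699
green sum 105.0 cen 325.5 257.62 rows [0, 0, 0, 0, 0, 0, 0, 4, 1, 3, 2, 1, 4, 4, 6, 12, 9, 9, 0, 2, 0, 0, 0, 0, 0, 8, 28, 12, 0, 0, 0, 0, 0, 0, 0, 0, 0]
0.089 [335.67 266.42] 0.093 [335.82 265.01] 0.097 [335.98 263.59] 0.101 [336.14 262.17] 0.105 [336.29 260.74] 0.109 [336.45 259.31] 0.113 [336.61 257.86] 0.117 [336.77 256.41] 0.121 [336.93 254.95]
```

The TCP has gone 20.0 mm down from the grasp. But less green shows than expected, so I'm comparing the up and down states close up to make sure the knob wasn't already dragged down at the pinch.

Run:
```python
from h import *
d=np.load("s3.npz");a=env.read_camera("scene");w=env.read_camera("wrist")
pj=lambda X:(lambda q:(q[:2]/q[2]))(a["K"]@(a["R"]@X+a["t"]))
o=[]
for im,T in((d["a_color"],(.549,.1601)),(a["color"],(.5513,.1745))):
    p=pj(np.r_[T,.105]);x,y=int(p[0])-20,int(p[1])-25
    A=cv2.resize(im[y:y+50,x:x+33],None,fx=8,fy=8,interpolation=cv2.INTER_CUBIC)
    for z in(.093,.113):
        q=(pj(np.r_[T,z])-[x,y]+.5)*8;cv2.line(A,(0,int(q[1])),(30,int(q[1])),(255,255,0),1);cv2.line(A,(int(q[0]),0),(int(q[0]),12),(255,255,0),1)
    o.append(A)
W=cv2.resize(w["color"][215:255,250:282+16],None,fx=5.5,fy=5.5,interpolation=cv2.INTER_CUBIC);W0=cv2.resize(d["w_color"][215:255,250:298],None,fx=5.5,fy=5.5,interpolation=cv2.INTER_CUBIC)
P=np.vstack([W0,W]);P=cv2.resize(P,(264,400));P=np.hstack(o+[P]);print(P.shape);cv2.imwrite("pics/s6.png",P[...,::-1])
```

```text
(400, 792, 3)
```

View pics/s6.png

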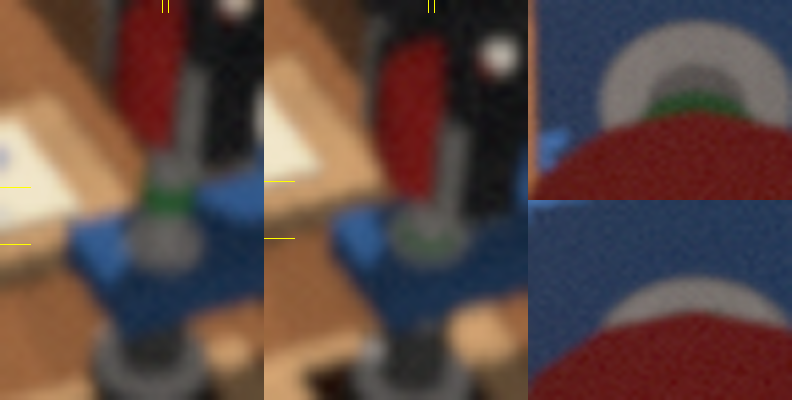

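The knob's lower edge moved 20.3 mm relative to the carriage ring (95 → 37 rows at 2.85 rows/mm), matching the TCP's 20.0 mm. In the up state the band sat at its rest height, so the depth is right. Holding for more than 3 s.

Request:
carry_out:
  steps:
    - [-1,0,0,0,0,0,0]
    - [-1,0,0,0,0,0,0]
    - [-1,0,0,0,0,0,0]
    - [-1,0,0,0,0,0,0]
    - [-1,0,0,0,0,0,0]
    - [-1,0,0,0,0,0,0]
    - [-1,0,0,0,0,0,0]
    - [-1,0,0,0,0,0,0]
    - [-1,0,0,0,0,0,0]
    - [-1,0,0,0,0,0,0]
    - [-1,0,0,0,0,0,0]
    - [-1,0,0,0,0,0,0]
    - [-1,0,0,0,0,0,0]
    - [-1,0,0,0,0,0,0]
    - [-1,0,0,0,0,0,0]
    - [-1,0,0,0,0,0,0]
    - [-1,0,0,0,0,0,0]
    - [-1,0,0,0,0,0,0]
    - [-1,0,0,0,0,0,0]
    - [-1,0,0,0,0,0,0]

```text
clock: 12.68
tcp_pos: [0.5513, 0.1745, 0.1333]
orientation: [0.001, 0.761, 0.649, 0.001]
wrist_force: [-0.7, -4.0, 15.3]
finger_gap: 0.0328
```

Request:
carry_out:
  steps:
    - [-1,0,0,0,0,0,0]
    - [-1,0,0,0,0,0,0]
    - [-1,0,0,0,0,0,0]
    - [-1,0,0,0,0,0,0]
    - [-1,0,0,0,0,0,0]
    - [-1,0,0,0,0,0,0]
    - [-1,0,0,0,0,0,0]
    - [-1,0,0,0,0,0,0]
    - [-1,0,0,0,0,0,0]
    - [-1,0,0,0,0,0,0]
    - [-1,0,0,0,0,0,0]
    - [-1,0,0,0,0,0,0]
    - [-1,0,0,0,0,0,0]
    - [-1,0,0,0,0,0,0]

```text
clock: 14.42
tcp_pos: [0.5513, 0.1744, 0.1333]
orientation: [0.001, 0.761, 0.649, 0.001]
wrist_force: [-0.2, -4.6, 14.2]
finger_gap: 0.0324
```

```bash
python3 m.py | head -2; python3 -c "
from workcell import env
print(env.hand_in())"
```

```text
14.425 [0.5513 0.1744 0.1333] [-0.16 -4.65 14.17] 0.03235032499466126
green sum 112.0 cen 326.16 257.93 rows [0, 0, 0, 0, 0, 0, 0, 3, 1, 2, 2, 1, 3, 4, 9, 10, 14, 10, 0, 0, 0, 0, 0, 0, 1, 7, 32, 14, 0, 0, 0, 0, 0, 0, 0, 0, 0]
the job is handed in; nothing more can be done
None
```

I pinched the knob and slid the carriage, foot up, to the dark walnut inlay in its panel. Then I pushed the knob down 20 mm and held it for about 4.5 s. The job was handed in at about 14.4 s with the knob still held down; hand-in reported no verdict.

**Centring:** before pressing, the panel and inlay edges in the wrist view put the foot within about 1 mm of the inlay's centre along the rail. I gave it no fresh check after pressing, beyond a tool position that did not move.

**Depth:** the tool went 20.1 mm down and stayed there. In the pictures, the knob moved 20.3 mm relative to the carriage.

**Checks that disagreed:**
- The push read about 14–15 N, against the 13 N expected at 20 mm.
- Less of the green band showed than I expected at this depth. It looked shaded and partly hidden by the collar, so I relied on the distance measurements.
- One scene-camera estimate of the inlay's position was off because its mask caught the board, so I ignored it.

The arm never went near the glue bottle, spreader or brush.

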